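# Move a battery pack from the tester's push-push bay to the charger's

## Robot

A 7-joint arm with a two-finger parallel gripper is mounted at the origin on the work surface. World frame = base frame: x ahead of the robot, y to its left, z up, the work surface at z = 0. Lengths are in m, angles in rad, forces in N, time in s.
With the tool pointing down it reaches from about 0.35 to 0.9 m from the base axis. Payload 8.1 kg.
Tool frame: the origin (TCP) lies at the centre of the arm's flange, where the gripper is bolted on; the fingertips stand 178 mm ahead of it and the grasp point (between the pads) lies 159 mm ahead of it; z points along the fingers, y is the direction in which the jaws open and shut (so a half turn about z gives the same grasp; the last joint's range is limited). The gripper opens to 92 mm and grips with 3 to 60 N. Pads are 19 mm wide; open, the fingers measure 130 mm over their backs; the gripper's body (75 mm by 190 mm) begins 47 mm behind the grasp point.
Start: joints at [1.084, 0.434, 0.025, 1.573, -0.012, 1.134, -0.075], TCP at [0.234, -0.58, 0.405] pointing down, gripper open.
Joint ranges: [-2.62, 2.62], [-0.44, 2.09], [-1.27, 1.32], [0.08, 2.57], [-1.32, 4.46], [0.12, 2], [-2.74, 2.74]. Speed limits (rad/s): [2.22, 2.22, 3.01, 3.01, 3.14, 3.14, 3.14].

## Interface

Orientations are given as a rotation vector (axis times angle).
In Python, from cell import arm gives the robot as it stands. The module is installed in compiled form; this text tells all that it offers.
- The arm moves only by the tool move_arm, never from a script. Its argument "steps" is a list of rows, each a list of 4 numbers: the shift along the tool's x, y, z in mm, then the turn about the tool's z in rad. In form: [[x, y, z, twist], ...]. A call has 1 to 20 rows; each row is the pose to reach, as a shift and turn from the pose commanded when the call began, along the tool's axes at that moment; what a row does not reach only later rows make up. A row lasts 1/8 s, in which the tool goes at most 62.5 mm and 10.7 degrees, less where a joint would pass 70% of its speed; a pose out of reach is approached as far as the arm can. A call with a gripper value outside its range is refused whole. "grip" is the finger opening in mm, from 0 to 91.8, set as the call begins (left out, the last holds). The fingers move at their own pace and stop on an object; "grip_force" is the grip in N (left out, the last holds). Time passes only in rows, so rows that repeat a pose let the fingers close. It gives the time, the measured TCP pose, the force and the opening at its end, in the units of the state.
- arm.observe(): the state, without advancing time (a new reading comes with each control period).
- arm.get_image(name): name is "scene" or "top"; returns the picture (480x640x3 uint8, red, green, blue); there is no depth.
- arm.camera_info(name): a dict with "mtx" (3x3 intrinsics, pixels), "pose" (4x4, takes a point from camera to world coordinates). Camera axes: x right, y down, z forward; pixel columns grow to the right and rows downward; lengths in m; the calibration is good to about 2 mm. A picture is of the moment at which its call begins. camera_info takes no time and is no camera call.
- arm.sign_off(): hands the job in, once; it reports no verdict.
The state is a dict: "clock": time; "joints": joint angles; "dq": joint speeds; "joint_efforts": joint torques, N m; "position": TCP position; "ee_rot": TCP orientation; "force": force on the tool from outside, world axes, zero at the start; "ft_torque": the same for the moment, N m; "width": opening from 0.0 (shut) to 1.0 (fully open).
Only numpy, scipy, OpenCV 4.12 (cv2) and the standard library are available. Lean on these libraries where they do the work, as an engineer would, in place of code of your own. Each camera call takes 0.05 s, during which the arm holds its last target.

## Task

The battery pack has finished its test: press it down to release the tester's push-push latch so that it pops up, lift it out, stand it in the charger's bay and press it down until that latch locks it down. Press gently, as the contacts break under a hard shove, leave the tester's platform popped up, and do not disturb the small jar and the loose knob standing between the two machines.

Things in the scene. Friction and masses are not known exactly. Their poses are not given: they have to be found in the camera images.
- tester: Battery tester: beige housing fixed to the bench, 72 high, rear ridge (24 high) with dark display, three black knobs, two brass terminals. An upright bay 63 (x) by 33 (y) opens in its top. Origin on the bench straight below the bay's middle (not the housing's middle): housing spans x -55 to 120, y -65 to 65; the ridge is at x 88 to 118. z is up; position and yaw vary.
- charger: Charger: plain dark grey housing fixed to the bench, same outline, height and bay (63 by 33) as the tester, but a flat slotted top without ridge or knobs. Origin and axes as for the tester: on the bench below the bay's middle.
- tester_mouth (a point): Middle of the mouth of the tester's bay, at the height of the top face (72 mm above the bench). The last 6 mm of the mouth flare outward by 5 mm on every side.
- charger_mouth (a point): The same point of the charger's bay: 72 mm above the bench, flared alike.
- tester_slot (a joint): Metres the tester's sprung platform (the pack stands on it) is down. 0 = up, its top 32 mm below the mouth. Starts latched at 0.0195 to 0.0225. Push-push: press it 5 mm or more below that (solid stop at about 7 mm) and let go: it rises to 0 (damped, 0.3 s). The spring pushes up with 5 N at 0, about 10 N near the stop; there the force climbs steeply.
- charger_slot (a joint): The same for the charger's platform; starts up, at 0. Its depth is not known beforehand: it latches somewhere between 0.017 and 0.022, and only if first pressed 5 mm or more below that; the solid stop is about 6 mm below it. Press until the stop is felt, then let go. A short press lets it rise again; a full press when latched releases it.
- pack: Battery pack: dark grey upright block 60 (x) by 30 (y) by 64 high, lighter band near the top, two brass strips on top; 0.1 to 0.2 kg. Starts in the tester's bay, yaw as the tester. Origin at the centre of its underside, z up. Platform up: its top is 32 mm above the mouth; latched, 10 to 15 mm; at the stop, 2 mm or more. Fits either way round; swings in a light grip. A bay takes at most 25 N.
- screw_jar: Bystander: a small pale jar with a white cap, 40 across, 50 high, between the tester and the charger; origin under its middle.
- loose_knob: Bystander: a black plastic knob standing loose on the bench between the tester and the charger, 22 across, 26 high; origin under its middle.

How it is judged:
On the way, in this order (a step that is already met when the one before it is completed fails the run):
1. the tester's latch is released: its platform is up with the pack still standing in the tester's bay (value of joint tester_slot below 0.004 m and horizontal distance between pack and tester below 0.006 m and z of pack in the frame of tester below 0.045 m), for 0.15 s.
2. the pack is in the charger's bay and its platform is pressed down (value of joint charger_slot above 0.0165 m and horizontal distance between pack and charger below 0.006 m), for 0.05 s.
At the end, for the whole second after the job is handed in: The pack stands upright (within 0.1 rad) and at rest in the charger's bay (within 6 mm of its middle) on the platform, which is latched down by itself (16.5 mm or more down); the tester's platform is up (within 4 mm) (all of step 2 and value of joint tester_slot below 0.004 m and z of pack in the frame of charger below 0.0265 m and angle between pack's own z axis and vertical below 0.1 rad and linear speed of pack below 0.02 m/s); the robot touches nothing.
It fails at once if more than 25 N on the tester or its bay (contact force between tester and anything else above 25 N).
It fails at once if more than 25 N on the charger or its bay (contact force between charger and anything else above 25 N).
It fails at once if the small jar is shifted by more than 30 mm (distance of screw_jar from where it was at the start of the episode above 0.03 m).
It fails at once if the loose knob is shifted by more than 30 mm (distance of loose_knob from where it was at the start of the episode above 0.03 m).
It also fails if it takes over 64 s, if anything falls off the work surface, if the arm or the gripper's body presses on something with over 40 N, if the wrist force passes 120 N, or if a joint passes its speed limit or range.

## Working session

There is one attempt and no reset: what is moved stays moved. The work goes in short steps, Python scripts to look and compute and a tool call to move; the robot and the scene stay as the last step left them, time stands still between calls to the robot, and variables do not carry over. Pictures are saved under pics/ and viewed, and the job is handed in when it is done.

Besides the shell and the picture viewer there is one more tool, called by a JSON object that holds its "fn" and its "kwargs". move_arm: Moves the arm, as the interface text tells. Its arguments: {"type":"object","properties":{"steps":{"type":"array"},"grip":{"type":"number"},"grip_force":{"type":"number"}},"required":["steps"]}

```bash
mkdir -p pics
python3 - <<'E'
from cell import arm
import cv2,numpy as np
np.set_printoptions(precision=4,suppress=True)
o=arm.observe();print(o)
for n in("scene","top"):
    im=arm.get_image(n);cv2.imwrite(f"pics/{n}0.png",im[:,:,::-1]);c=arm.camera_info(n);print(n,c["mtx"],c["pose"])
E
```

```text
{'clock': 0.0, 'joints': array([ 1.0845,  0.4352,  0.025 ,  1.5741, -0.0116,  1.134 , -0.0751]), 'dq': array([-0.0004,  0.0012, -0.0009,  0.0008, -0.0013, -0.0002, -0.0007]), 'joint_efforts': array([ -0.0006, -66.7851,   0.9845, -31.4464,  -0.0607,   0.0426,
         0.0002]), 'position': array([ 0.2339, -0.5793,  0.4039]), 'ee_rot': array([-3.0825, -0.5987,  0.0007]), 'force': array([-0.0464, -0.4076,  0.713 ]), 'ft_torque': array([ 0.0261, -0.0072,  0.0445]), 'width': 0.9991267338608525}
scene [[616.3367   0.     323.6762]
 [  0.     616.3367 239.7698]
 [  0.       0.       1.    ]] [[-0.7855  0.4554 -0.4191  0.9258]
 [ 0.6187  0.594  -0.5142  0.4891]
 [ 0.0148 -0.6632 -0.7483  0.7704]
 [ 0.      0.      0.      1.    ]]
top [[535.9671   0.     318.1727]
 [  0.     535.9671 237.2785]
 [  0.       0.       1.    ]] [[ 0.1508 -0.9653  0.2131  0.3745]
 [-0.9886 -0.1476  0.0307 -0.0097]
 [ 0.0018 -0.2153 -0.9766  0.9052]
 [ 0.      0.      0.      1.    ]]
```

View pics/scene0.png

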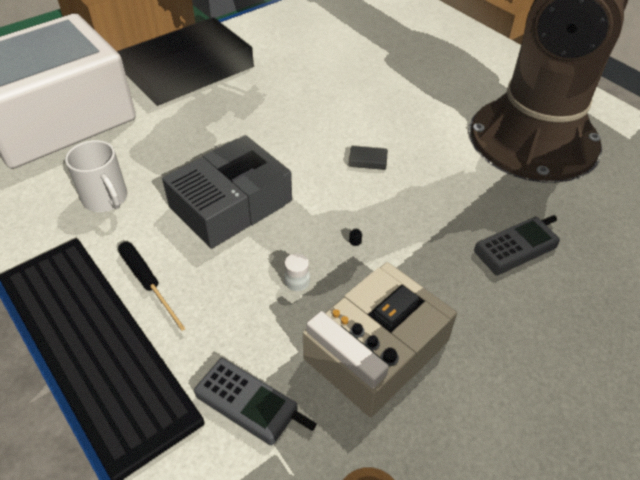

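View pics/top0.png

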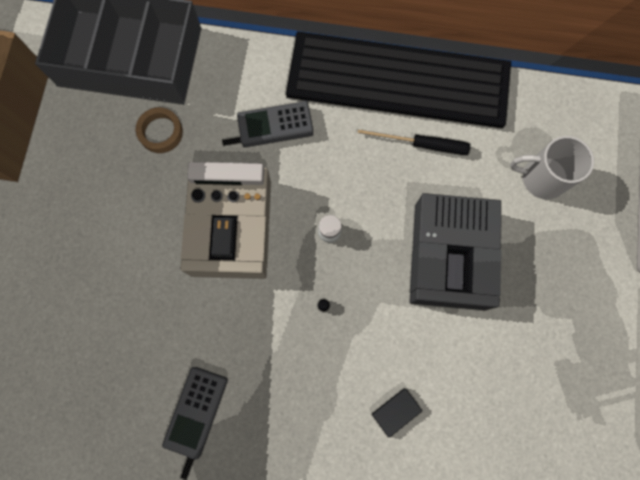

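The top view shows the tester around (225,215) with the pack at (222,237), and the charger around (457,250) with its bay at (457,270). The jar is at (329,226) and the knob at (323,305). I'll zoom in to get corners.

Run:
```python
import cv2,numpy as np
def crop(n,x,y,w,h,s,out):
    im=cv2.imread(f"pics/{n}0.png")[y:y+h,x:x+w];im=cv2.resize(im,None,fx=s,fy=s,interpolation=cv2.INTER_CUBIC)
    im=cv2.convertScaleAbs(im,alpha=1.3,beta=10)
    for k in range(0,w,10): cv2.line(im,(k*s,0),(k*s,4 if (x+k)%50 else 12),(0,255,0),1); (x+k)%20==0 and cv2.putText(im,str(x+k),(k*s,24),0,.4,(0,255,0))
    for k in range(0,h,10): cv2.line(im,(0,k*s),(8,k*s),(0,255,0),1); (y+k)%20==0 and cv2.putText(im,str(y+k),(10,k*s+4),0,.4,(0,255,0))
    cv2.imwrite(f"pics/{out}.png",im)
crop("top",170,140,110,140,4,"ct1");crop("top",400,180,110,140,4,"cc1")
crop("scene",290,250,180,165,3,"ct2");crop("scene",150,125,160,130,4,"cc2")
```

```text
(no output)
```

View pics/ct1.png

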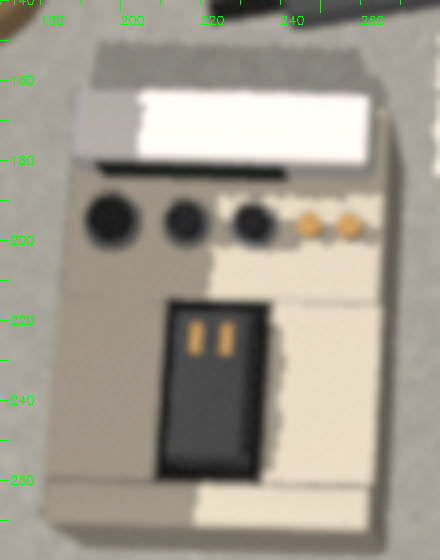

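View pics/cc1.png

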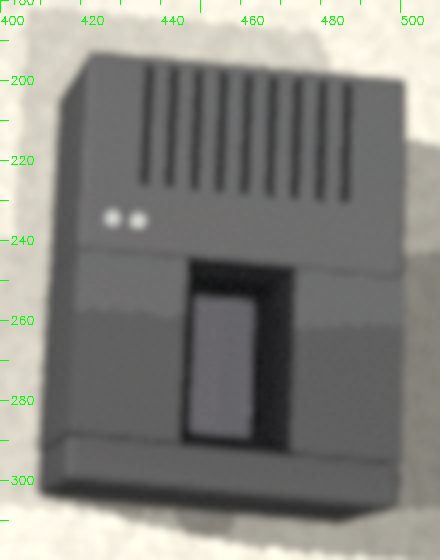

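View pics/ct2.png

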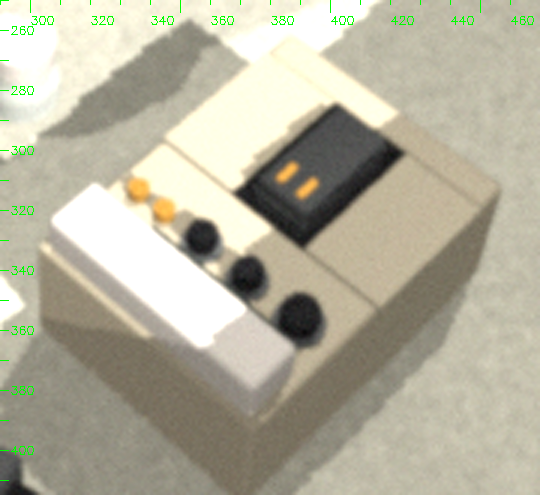

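View pics/cc2.png

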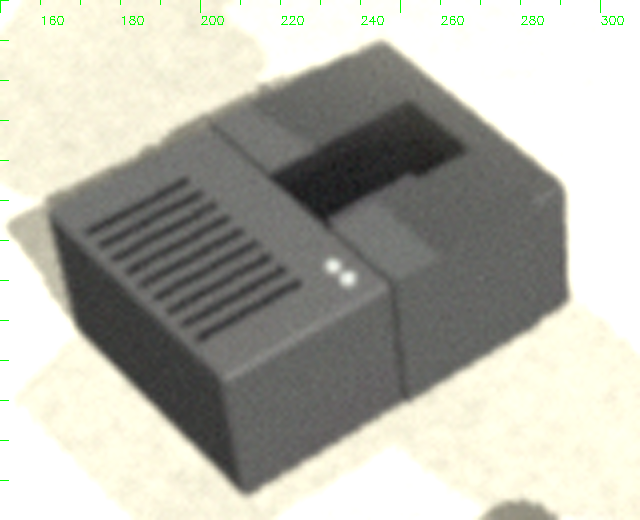

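```bash
cat > h.py <<'E'
from cell import arm
import numpy as np
np.set_printoptions(precision=4,suppress=True)
C={n:arm.camera_info(n) for n in("scene","top")}
def proj(n,P):
    P=np.atleast_2d(P);T=np.linalg.inv(C[n]["pose"]);q=P@T[:3,:3].T+T[:3,3];u=q@C[n]["mtx"].T
    return u[:,:2]/u[:,2:]
def ray(n,uv,z):
    d=C[n]["pose"][:3,:3]@np.linalg.solve(C[n]["mtx"],[uv[0],uv[1],1]);o=C[n]["pose"][:3,3]
    return o+d*(z-o[2])/d[2]
def w(p,L):
    L=np.array(L,float);c,s=np.cos(p[2]),np.sin(p[2])
    return np.c_[p[0]+c*L[:,0]-s*L[:,1],p[1]+s*L[:,0]+c*L[:,1],L[:,2]]
E
cat > fit.py <<'E'
from h import *
from scipy.optimize import least_squares
a,b=.0365,.0215;h=.072
ML=lambda x,y:(x*a,y*b,h)
H=lambda x,y:(x,y*.065,h)
T=[("top",H(-.055,1),(180.5,268.75)),("top",H(-.055,-1),(262,272.5)),("top",ML(1,1),(212,215.5)),("top",ML(1,-1),(238,215.5)),("top",ML(-1,-1),(235,260)),("top",ML(-1,1),(209.25,259.5)),
("scene",H(-.055,1),(456.7,311.7)),("scene",H(-.055,-1),(385,262.7)),("scene",H(.12,-1),(303.3,330)),("scene",H(.12,1),(376,390)),("scene",ML(1,-1),(368.3,313.3)),("scene",ML(1,1),(391,331.7)),("scene",ML(-1,1),(425,300.7))]
G=[("top",ML(1,1),(447.25,244.5)),("top",ML(1,-1),(473.5,246.75)),("top",ML(-1,-1),(472.25,293.25)),("top",ML(-1,1),(445.25,290.75)),("top",H(.12,1),(423,193.25)),("top",H(.12,-1),(501,200)),
("scene",H(-.055,-1),(245,135)),("scene",H(-.055,1),(291.25,172.5)),("scene",H(.12,-1),(162,176.25)),("scene",H(.12,1),(205.5,219.5)),("scene",ML(1,-1),(217.5,169.5)),("scene",ML(1,1),(232,180)),("scene",ML(-1,-1),(252.5,150)),("scene",ML(-1,1),(266.75,162))]
for nm,D in(("tester",T),("charger",G)):
  for sel in(("top","scene"),("top",),("scene",)):
    E=[d for d in D if d[0] in sel]
    f=lambda p:np.concatenate([proj(n,w(p,[L]))[0]-uv for n,L,uv in E])
    r=least_squares(f,[.45,0,0],loss="soft_l1");print(nm,sel,r.x)
    if len(sel)==2:print(f(r.x).reshape(-1,2).round(1).tolist())
print("jar",ray("top",(329,226),.05),ray("scene",(297,265),.05)); print("knob",ray("top",(323,305),.02),ray("scene",(356,236),.02))
E
python3 fit.py
```

```text
tester ('top', 'scene') [0.5324 0.1668 0.136 ]
[[-1.3, 2.7], [0.1, 0.2], [-1.6, -0.1], [-0.9, 0.3], [-0.1, 0.7], [-1.6, 0.7], [0.5, -1.2], [0.1, -3.2], [-2.7, 1.1], [-1.8, 3.2], [-2.0, -0.1], [-0.6, 0.1], [-1.1, -0.5]]
tester ('top',) [0.5339 0.1654 0.1181]
tester ('scene',) [0.5312 0.1678 0.135 ]
charger ('top', 'scene') [ 0.5391 -0.209   0.0584]
[[-1.6, 0.6], [-0.7, 0.9], [-0.9, 0.2], [-1.5, 0.1], [-2.0, -0.8], [0.3, -0.3], [-0.0, -2.5], [0.2, -2.8], [-2.1, -0.3], [-0.9, -0.4], [-0.8, -2.2], [-0.2, 0.6], [-1.1, -1.0], [-0.0, -0.5]]
charger ('top',) [ 0.5396 -0.2108  0.0611]
charger ('scene',) [ 0.5396 -0.2065  0.0553]
jar [0.5826 0.0025 0.05  ] [0.5857 0.0096 0.05  ]
knob [ 0.4561 -0.0069  0.02  ] [ 0.4585 -0.0007  0.02  ]
```

```bash
cat >> h.py <<'E'
from scipy.spatial.transform import Rotation as Ro
def plan(x,y,ztip,yaw):
    o=arm.observe();R=Ro.from_rotvec(o["ee_rot"]).as_matrix();y0=np.arctan2(R[1,0],R[0,0])
    d=R.T@(np.array([x,y,ztip+.178])-o["position"])*1000
    print("clock",round(o["clock"],2),"pos",o["position"],"tip z",o["position"][2]-.178,"yaw",round(y0,4),"tilt",R[:2,2],"F",o["force"],"w",round(o["width"]*91.8,1))
    print("shift mm",d.round(1),"twist",round(-(yaw-y0),4))
E
python3 -c "
from h import *
plan(.5325,.1665,.16,.13)
plan(.5325,.1665,.227,.13)"
```

```text
clock 0.1 pos [ 0.2339 -0.5793  0.404 ] tip z 0.22603650657219848 yaw 0.3837 tilt [-0.0006  0.0012] F [ 0.4404 -0.1226  0.1511] w 91.9
shift mm [ 556.1 -579.7   66.8] twist 0.2537
clock 0.1 pos [ 0.2339 -0.5793  0.404 ] tip z 0.22603650657219848 yaw 0.3837 tilt [-0.0006  0.0012] F [ 0.4404 -0.1226  0.1511] w 91.9
shift mm [ 556.1 -579.8   -0.2] twist 0.2537
```

{"fn": "move_arm", "kwargs": {"steps": [[20, -20, 0, 0], [55, -58, 0, 0.02], [93, -97, 0, 0.05], [132, -138, 0, 0.08], [172, -180, 0, 0.11], [212, -221, 0, 0.14], [252, -263, 0, 0.17], [292, -305, 0, 0.2], [332, -347, 0, 0.23], [372, -388, 0, 0.25], [412, -430, 0, 0.25], [452, -471, 0, 0.254], [492, -513, 0, 0.254], [525, -547, 0, 0.254], [548, -571, 0, 0.254], [556, -580, 0, 0.254], [556, -580, 20, 0.254], [556, -580, 40, 0.254], [556, -580, 50, 0.254], [556, -580, 50, 0.254]], "grip": 0, "grip_force": 20}}

```text
clock: 2.6
position: [0.5323, 0.1657, 0.3543]
ee_rot: [3.134, 0.202, -0.002]
force: [-0.4, 0.6, 0.1]
width: 0.003
```

Run:
```python
from h import *
import cv2
plan(.5325,.1665,.12,.13)
o=arm.observe();p=o["position"].copy();p[2]-=.178
for n in("scene","top"):
    im=arm.get_image(n)[:,:,::-1].copy();cv2.imwrite(f"pics/{n}1.png",im)
    uv=proj(n,p)[0];print(n,uv)
    x0,y0=(300,180) if n=="scene" else (150,140)
    c=cv2.resize(im[y0:y0+150,x0:x0+180],None,fx=4,fy=4,interpolation=cv2.INTER_CUBIC)
    c=cv2.convertScaleAbs(c,alpha=1.4,beta=15)
    q=tuple(((uv-[x0,y0])*4).astype(int).tolist());cv2.drawMarker(c,q,(0,0,255),cv2.MARKER_CROSS,16,1)
    cv2.imwrite(f"pics/{n}1c.png",c)
```

```text
clock 2.6 pos [0.5323 0.1657 0.3543] tip z 0.1762522751312509 yaw 0.129 tilt [-0.0013 -0.0008] F [-0.4123  0.6156  0.0802] w 0.3
shift mm [ 0.4 -0.8 56.3] twist -0.001
scene [403.2795 257.7645]
top [210.4976 222.1283]
```

View pics/scene1c.png

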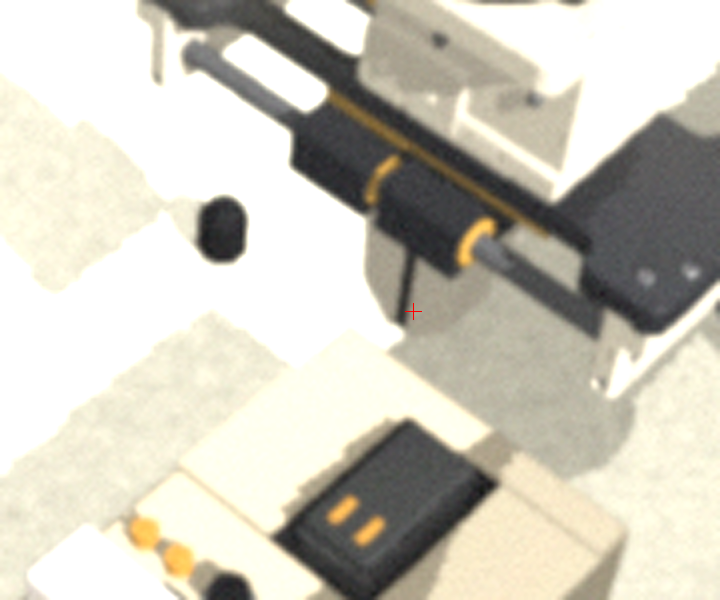

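View pics/top1c.png

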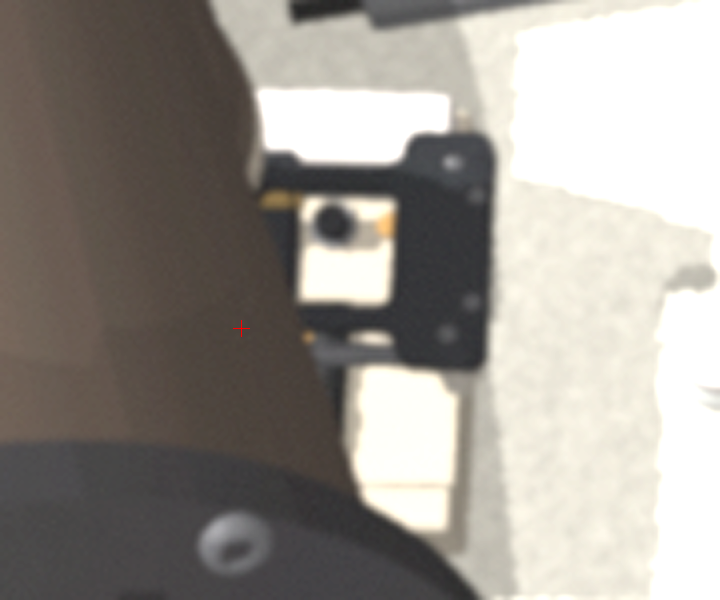

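The gripper is above the tester, but the brightened crop saturates the fingertips around (402,322) in the crop. I'll view the original levels.

Run:
```python
import cv2
im=cv2.imread("pics/scene1.png");c=im[220:290,360:460]
c=cv2.convertScaleAbs(cv2.resize(c,None,fx=7,fy=7,interpolation=cv2.INTER_CUBIC),alpha=.9)
cv2.drawMarker(c,(int(43.3*7),int(37.8*7)),(0,0,255),0,14,1);cv2.imwrite("pics/s1d.png",c)
```

```text
(no output)
```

View pics/s1d.png

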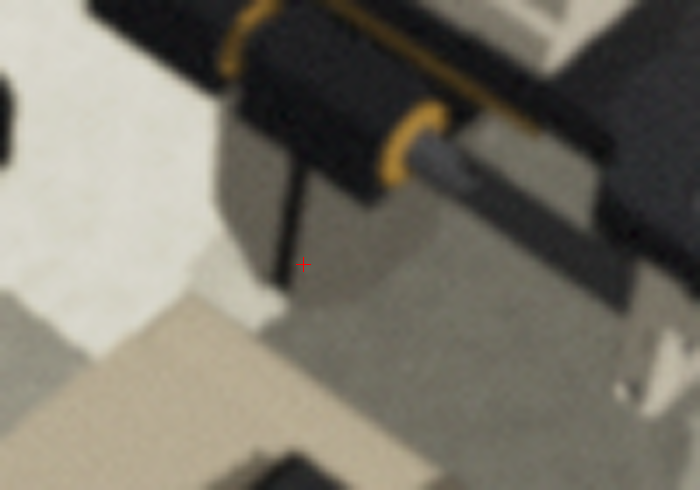

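Run:
```python
from h import *
p=np.array([.5323,.1657,.1763])
for d in ([0,0],[.0095,0],[-.0095,0]):
    q=w([p[0],p[1],.129],[[*d,p[2]]]);print(d,(proj("scene",q)[0]-[360,220])*7)
```

```text
[0, 0] [302.9812 264.3976]
[0.0095, 0] [269.1201 293.2064]
[-0.0095, 0] [336.445  235.9266]
```

{"fn": "move_arm", "kwargs": {"steps": [[0.5, -0.5, 30, 0], [1, -0.5, 60, 0], [1, -0.5, 78, 0], [1, -0.5, 84, 0], [1, -0.5, 86, 0], [1, -0.5, 86, 0]]}}

```text
clock: 3.45
position: [0.5337, 0.1672, 0.2696]
ee_rot: [-3.135, -0.204, -0.002]
force: [1.0, 0.3, -0.2]
width: 0.005
```

{"fn": "move_arm", "kwargs": {"steps": [[0, 0, 1, 0], [0, 0, 2, 0], [0, 0, 2, 0]]}}

```text
clock: 3.82
position: [0.5334, 0.167, 0.2668]
ee_rot: [3.135, 0.204, 0.0]
force: [-0.1, -0.4, -0.7]
width: 0.007
```

{"fn": "move_arm", "kwargs": {"steps": [[0, 0, 1, 0], [0, 0, 2, 0], [0, 0, 2, 0]]}}

```text
clock: 4.2
position: [0.5333, 0.167, 0.2646]
ee_rot: [3.135, 0.204, -0.0]
force: [-0.5, -0.2, 0.8]
width: 0.002
```

Tip is now at 86.6 mm with no contact.

{"fn": "move_arm", "kwargs": {"steps": [[0, 0, 1, 0], [0, 0, 2, 0], [0, 0, 2, 0]]}}

```text
clock: 4.58
position: [0.5333, 0.167, 0.2626]
ee_rot: [3.135, 0.204, -0.0]
force: [0.0, 0.2, 0.3]
width: 0.007
```

{"fn": "move_arm", "kwargs": {"steps": [[0, 0, 1, 0], [0, 0, 2, 0], [0, 0, 2, 0]]}}

```text
clock: 4.95
position: [0.5333, 0.1671, 0.2611]
ee_rot: [3.135, 0.204, 0.0]
force: [-2.6, -0.7, 6.8]
width: 0.0
```

{"fn": "move_arm", "kwargs": {"steps": [[0, 0, 0.7, 0], [0, 0, 1.4, 0], [0, 0, 1.4, 0]]}}

```text
clock: 5.32
position: [0.5334, 0.1671, 0.2598]
ee_rot: [3.135, 0.204, 0.001]
force: [-1.3, -0.6, 7.0]
width: 0.004
```

{"fn": "move_arm", "kwargs": {"steps": [[0, 0, 0.7, 0], [0, 0, 1.4, 0], [0, 0, 1.4, 0]]}}

```text
clock: 5.7
position: [0.5333, 0.1671, 0.2584]
ee_rot: [3.135, 0.204, 0.001]
force: [-1.2, -0.4, 6.2]
width: 0.009
```

{"fn": "move_arm", "kwargs": {"steps": [[0, 0, 0.7, 0], [0, 0, 1.4, 0], [0, 0, 1.4, 0]]}}

```text
clock: 6.08
position: [0.5333, 0.1671, 0.2571]
ee_rot: [3.135, 0.204, 0.001]
force: [-2.6, -0.6, 7.2]
width: 0.005
```

{"fn": "move_arm", "kwargs": {"steps": [[0, 0, 0.5, 0], [0, 0, 1, 0], [0, 0, 1, 0]]}}

```text
clock: 6.45
position: [0.5334, 0.1671, 0.2561]
ee_rot: [3.135, 0.204, 0.001]
force: [-2.2, -0.4, 8.1]
width: 0.008
```

{"fn": "move_arm", "kwargs": {"steps": [[0, 0, 0.4, 0], [0, 0, 0.8, 0], [0, 0, 0.8, 0]]}}

```text
clock: 6.82
position: [0.5333, 0.1671, 0.2554]
ee_rot: [3.135, 0.204, 0.001]
force: [-3.6, -1.2, 8.5]
width: 0.002
```

{"fn": "move_arm", "kwargs": {"steps": [[0, 0, 0.3, 0], [0, 0, 0.5, 0], [0, 0, 0.5, 0]]}}

```text
clock: 7.2
position: [0.5333, 0.1671, 0.2551]
ee_rot: [3.135, 0.204, 0.001]
force: [-3.5, -1.0, 12.0]
width: 0.003
```

The force climbs, so this is the stop. Letting go now.

{"fn": "move_arm", "kwargs": {"steps": [[0, 0, -2, 0], [0, 0, -8, 0], [0, 0, -16, 0], [0, 0, -26, 0], [0, 0, -40, 0], [0, 0, -60, 0], [0, 0, -80, 0], [0, 0, -90, 0], [0, 0, -90, 0]]}}

```text
clock: 8.32
position: [0.5335, 0.1671, 0.345]
ee_rot: [-3.135, -0.203, -0.002]
force: [0.4, 0.5, -0.9]
width: 0.007
```

Run:
```python
from h import *
import cv2
plan(.5335,.166,.076,.13)
im=arm.get_image("scene")[:,:,::-1].copy();cv2.imwrite("pics/scene2.png",im)
c=cv2.resize(im[210:400,290:470],None,fx=3,fy=3,interpolation=cv2.INTER_CUBIC);cv2.imwrite("pics/s2c.png",c)
```

```text
clock 8.32 pos [0.5335 0.1671 0.345 ] tip z 0.16696073646827198 yaw 0.1296 tilt [0.0014 0.0003] F [ 0.4325  0.5347 -0.9114] w 0.7
shift mm [-0.3  1.1 91. ] twist -0.0004
```

View pics/s2c.png

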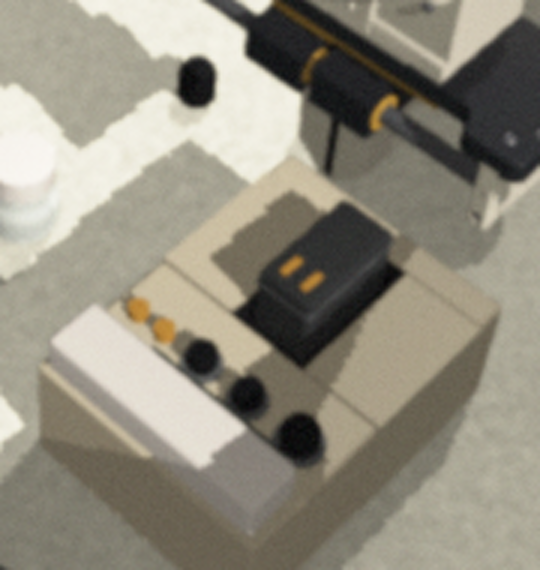

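The pack has popped up. I'll refine the yaws with per-camera pixel offsets before gripping.

```bash
cat >> fit.py <<'E'
print("joint fit")
def f(p):
    r=[]
    off={"top":p[6:8],"scene":p[8:10]}
    for q,D in((p[:3],T),(p[3:6],G)):
        for n,L,uv in D: r.append(proj(n,w(q,[L]))[0]+off[n]-uv)
    return np.r_[np.concatenate(r),p[6:8]/1.5,(p[8:10]-[2,-.7])/1.]
r=least_squares(f,[.53,.166,.13,.54,-.21,.06,0,0,0,0],loss="soft_l1");print(r.x);print(f(r.x)[:-4].reshape(-1,2).round(1).tolist())
E
python3 fit.py|sed -n '/joint/,$p'
```

```text
joint fit
[ 0.5324  0.1651  0.132   0.5395 -0.2111  0.0584 -0.1333 -0.4105  1.6837
  1.1951]
[[-0.5, 2.3], [0.9, 0.1], [-0.6, -0.4], [0.1, 0.2], [0.8, 0.5], [-0.8, 0.4], [1.3, -0.7], [1.3, -2.8], [-1.8, 1.1], [-1.5, 3.3], [-1.2, 0.1], [0.1, 0.4], [-0.2, 0.0], [-0.4, 0.2], [0.5, 0.4], [0.3, -0.3], [-0.3, -0.4], [-0.8, -1.2], [1.5, -0.8], [0.8, -1.8], [0.9, -2.1], [-1.2, 0.3], [-0.2, 0.1], [0.0, -1.5], [0.6, 1.2], [-0.3, -0.4], [0.8, 0.1]]
```

{"fn": "move_arm", "kwargs": {"steps": [[-1, 1.5, 10, -0.002], [-1, 1.5, 10, -0.002], [-1, 1.5, 10, -0.002], [-1, 1.5, 40, -0.002], [-1, 1.5, 65, -0.002], [-1, 1.5, 82, -0.002], [-1, 1.5, 89, -0.002], [-1, 1.5, 89, -0.002], [-1, 1.5, 89, -0.002]], "grip": 70, "grip_force": 6}}

```text
clock: 9.5
position: [0.5329, 0.1656, 0.256]
ee_rot: [-3.134, -0.207, -0.002]
force: [0.7, -0.4, 0.4]
width: 0.763
```

{"fn": "move_arm", "kwargs": {"steps": [[0, 0, 0, 0], [0, 0, 0, 0], [0, 0, 0, 0], [0, 0, 0, 0], [0, 0, 0, 0], [0, 0, 0, 0]], "grip": 20, "grip_force": 6}}

```text
clock: 10.25
position: [0.5326, 0.1655, 0.2553]
ee_rot: [-3.135, -0.207, -0.0]
force: [0.2, 0.0, 0.4]
width: 0.329
```

{"fn": "move_arm", "kwargs": {"steps": [[0, 0, 0, 0], [0, 0, 0, 0], [0, 0, 0, 0], [0, 0, -3, 0], [0, 0, -8, 0], [0, 0, -16, 0], [0, 0, -24, 0], [0, 0, -24, 0]], "grip_force": 20}}

```text
clock: 11.25
position: [0.5329, 0.1653, 0.2802]
ee_rot: [-3.135, -0.206, -0.003]
force: [0.2, 0.5, -1.2]
width: 0.327
```

{"fn": "move_arm", "kwargs": {"steps": [[0, 0, -15, 0], [0, 0, -35, 0], [0, 0, -60, 0], [0, 0, -80, 0], [0, 0, -90, 0], [0, 0, -90, 0]]}}

```text
clock: 12.0
position: [0.5327, 0.1654, 0.3699]
ee_rot: [-3.135, -0.207, -0.002]
force: [-0.7, -0.2, -1.6]
width: 0.328
```

Run:
```python
from h import *
import cv2
plan(.5395,-.211,.178,.058)
im=arm.get_image("scene")[:,:,::-1].copy();cv2.imwrite("pics/scene3.png",im)
c=cv2.resize(im[130:380,280:480],None,fx=3,fy=3,interpolation=cv2.INTER_CUBIC)[:600];cv2.imwrite("pics/s3c.png",c)
```

```text
clock 12.0 pos [0.5327 0.1654 0.3699] tip z 0.19191930580135103 yaw 0.1316 tilt [0.0012 0.0003] F [-0.7297 -0.1674 -1.5532] w 30.1
shift mm [-42.6 374.1  13.8] twist 0.0736
```

View pics/s3c.png

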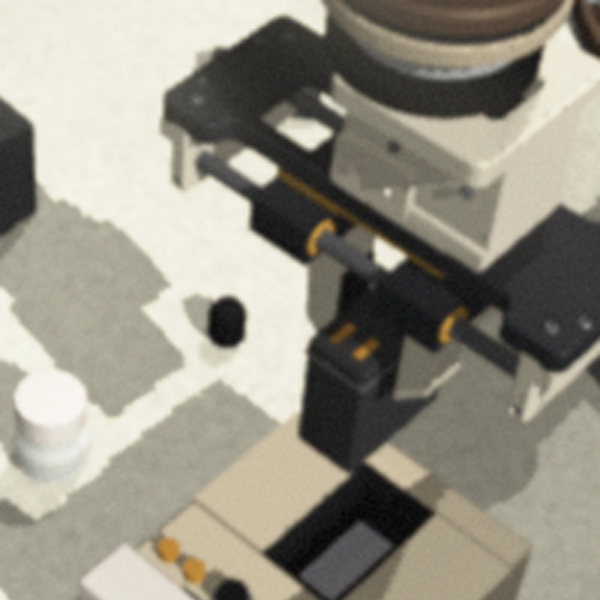

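The pack is held upright above the tester's empty bay. Now to the charger.

{"fn": "move_arm", "kwargs": {"steps": [[-2, 15, 0, 0.003], [-5, 45, 0, 0.01], [-10, 85, 0, 0.017], [-14, 125, 0, 0.025], [-19, 165, 0, 0.033], [-24, 205, 0, 0.041], [-28, 245, 0, 0.049], [-33, 285, 0, 0.057], [-37, 325, 0, 0.065], [-40, 352, 0, 0.07], [-42, 368, 0, 0.0736], [-42.6, 374, 0, 0.0736], [-42.6, 374, 20, 0.0736], [-42.6, 374, 40, 0.0736], [-42.6, 374, 55, 0.0736], [-42.6, 374, 60, 0.0736], [-42.6, 374, 60, 0.0736], [-42.6, 374, 60, 0.0736]]}}

```text
clock: 14.3
position: [0.5398, -0.2109, 0.3099]
ee_rot: [3.14, 0.091, 0.002]
force: [0.5, 0.4, -2.1]
width: 0.327
```

Run:
```python
from h import *
import cv2
plan(.5395,-.211,.110,.058)
for n,(x0,y0) in(("scene",(130,60)),("top",(390,150))):
    im=arm.get_image(n)[:,:,::-1].copy();cv2.imwrite(f"pics/{n}4.png",im)
    c=cv2.resize(im[y0:y0+180,x0:x0+190],None,fx=3,fy=3,interpolation=cv2.INTER_CUBIC)[:600];c=cv2.convertScaleAbs(c,alpha=1.5,beta=10);cv2.imwrite(f"pics/{n}4c.png",c)
```

```text
clock 14.3 pos [ 0.5398 -0.2109  0.3099] tip z 0.13191311035948372 yaw 0.0582 tilt [ 0.0011 -0.0004] F [ 0.5298  0.4131 -2.0659] w 30.0
shift mm [-0.3  0.1 21.9] twist 0.0002
```

View pics/scene4c.png

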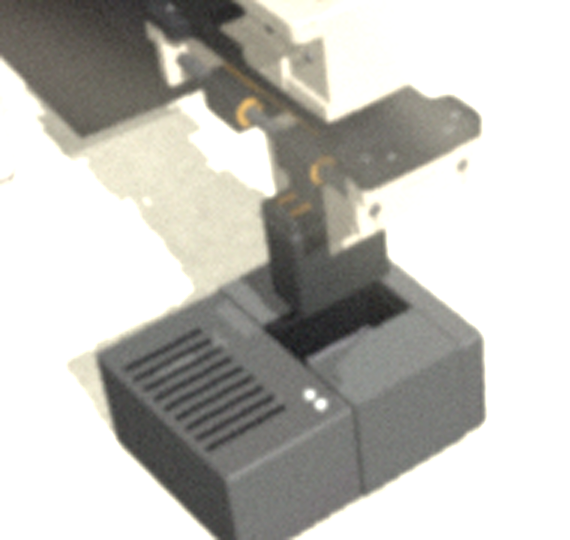

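View pics/top4c.png

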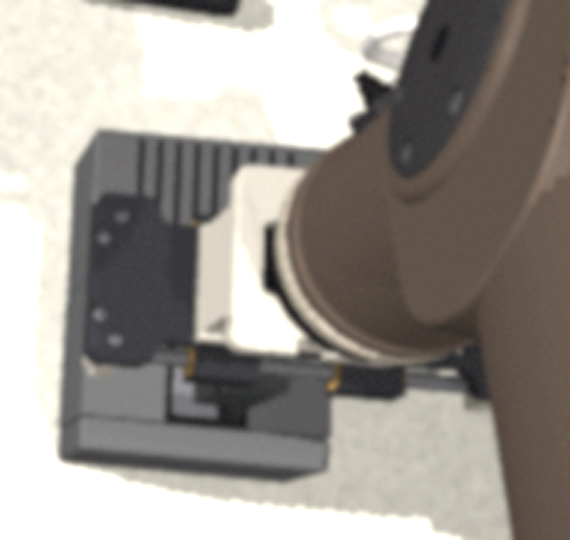

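Run:
```python
from h import *
import cv2
im=cv2.imread("pics/scene4.png");x0,y0,s=200,100,6
c=cv2.convertScaleAbs(cv2.resize(im[y0:y0+90,x0:x0+90],None,fx=s,fy=s,interpolation=cv2.INTER_CUBIC),alpha=1.8,beta=15)
off=np.array([1.7,1.2])
def pt(P,col):
    for q in proj("scene",P)+off: cv2.drawMarker(c,tuple(((q-[x0,y0])*s).astype(int).tolist()),col,0,12,1)
p=[.5395,-.211,.058]
pt(w(p,[(a*.0365,b*.0215,.072) for a in(1,-1) for b in(1,-1)]),(0,255,0))
p=[.5398,-.2109,.058]
pt(w(p,[(a*.03,b*.015,z) for a in(1,-1) for b in(1,-1) for z in (.0946,.1586)]),(0,0,255))
cv2.imwrite("pics/s4d.png",c)
```

```text
(no output)
```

View pics/s4d.png

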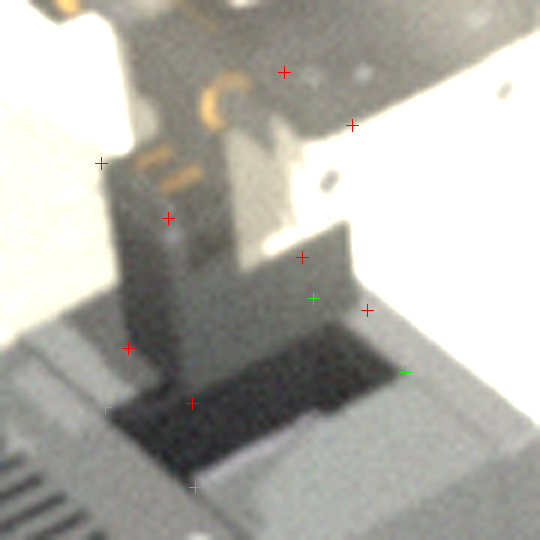

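{"fn": "move_arm", "kwargs": {"steps": [[0, -1, 5, 0], [0, -1, 10, 0], [0, -1, 15, 0], [0, -1, 20, 0], [0, -1, 22, 0], [0, -1, 24, 0], [0, -1, 26, 0], [0, -1, 26, 0]]}}

```text
clock: 15.4
position: [0.5394, -0.2099, 0.2831]
ee_rot: [-3.14, -0.091, 0.0]
force: [-0.3, 0.4, -1.2]
width: 0.327
```

{"fn": "move_arm", "kwargs": {"steps": [[0, 0, 1, 0], [0, 0, 2, 0], [0, 0, 3, 0], [0, 0, 4, 0], [0, 0, 4, 0]]}}

```text
clock: 16.02
position: [0.5394, -0.2099, 0.2791]
ee_rot: [-3.14, -0.091, 0.0]
force: [0.1, -0.3, -1.2]
width: 0.329
```

{"fn": "move_arm", "kwargs": {"steps": [[0, 0, 1, 0], [0, 0, 2, 0], [0, 0, 3, 0], [0, 0, 4, 0], [0, 0, 4, 0]]}}

```text
clock: 16.65
position: [0.5394, -0.2099, 0.2751]
ee_rot: [3.14, 0.091, -0.0]
force: [0.1, 0.4, -1.7]
width: 0.328
```

{"fn": "move_arm", "kwargs": {"steps": [[0, 0, 3, 0], [0, 0, 6, 0], [0, 0, 9, 0], [0, 0, 12, 0], [0, 0, 14, 0], [0, 0, 16, 0], [0, 0, 16, 0]]}}

```text
clock: 17.52
position: [0.5394, -0.2099, 0.2591]
ee_rot: [-3.14, -0.091, 0.0]
force: [-0.5, -1.0, -1.3]
width: 0.325
```

{"fn": "move_arm", "kwargs": {"steps": [[0, 0, 1, 0], [0, 0, 2, 0], [0, 0, 3, 0], [0, 0, 3, 0]]}}

```text
clock: 18.02
position: [0.5394, -0.2099, 0.2562]
ee_rot: [3.14, 0.091, -0.0]
force: [-0.4, 0.7, -1.3]
width: 0.327
```

{"fn": "move_arm", "kwargs": {"steps": [[0, 0, 0.5, 0], [0, 0, 1, 0], [0, 0, 1, 0]]}}

```text
clock: 18.4
position: [0.5394, -0.21, 0.2553]
ee_rot: [3.14, 0.091, 0.0]
force: [0.1, 0.4, -1.2]
width: 0.326
```

{"fn": "move_arm", "kwargs": {"steps": [[0, 0, 0, 0], [0, 0, 0, 0], [0, 0, 0, 0], [0, 0, 0, 0]], "grip": 60}}

```text
clock: 18.9
position: [0.5394, -0.2099, 0.2552]
ee_rot: [3.14, 0.091, 0.0]
force: [-0.6, 0.2, 0.9]
width: 0.648
```

{"fn": "move_arm", "kwargs": {"steps": [[0, 0, -10, 0], [0, 0, -30, 0], [0, 0, -50, 0], [0, 0, -60, 0], [0, 0, -60, 0]]}}

```text
clock: 19.52
position: [0.5396, -0.21, 0.3161]
ee_rot: [3.14, 0.091, 0.002]
force: [0.5, -0.2, -0.4]
width: 0.654
```

{"fn": "move_arm", "kwargs": {"steps": [[0, 0, 0, 0], [0, 0, 0, 0], [0, 0, 0, 0], [0, 0, 0, 0], [0, 0, 0, 0], [0, 0, 0, 0]], "grip": 0}}

```text
clock: 20.27
position: [0.5394, -0.2099, 0.3152]
ee_rot: [3.14, 0.091, 0.0]
force: [-0.3, 0.7, 0.6]
width: 0.053
```

Run:
```python
from h import *
import cv2
plan(.5394,-.2099,.108,.058)
im=arm.get_image("scene")[:,:,::-1].copy();cv2.imwrite("pics/scene5.png",im)
c=cv2.resize(im[70:250,150:330],None,fx=3,fy=3,interpolation=cv2.INTER_CUBIC);c=cv2.convertScaleAbs(c,alpha=1.5,beta=10);cv2.imwrite("pics/s5c.png",c)
```

```text
clock 20.27 pos [ 0.5394 -0.2099  0.3152] tip z 0.1372082150546638 yaw 0.0582 tilt [ 0. -0.] F [-0.3309  0.7298  0.6176] w 4.9
shift mm [-0.  -0.  29.2] twist 0.0002
```

View pics/s5c.png

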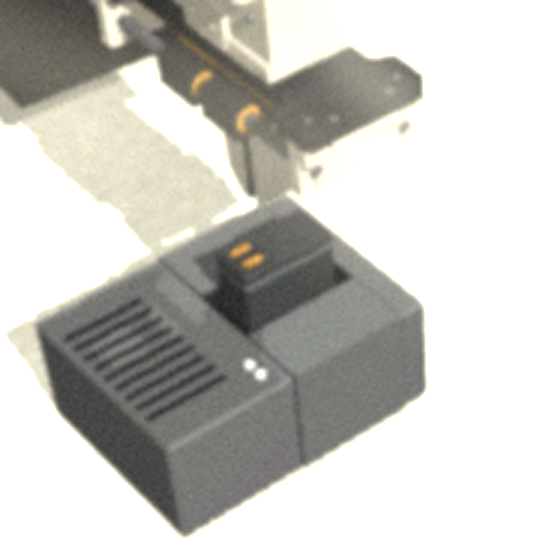

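The pack stands squarely in the charger bay. Now press down from above.

{"fn": "move_arm", "kwargs": {"steps": [[0, 0, 12, 0], [0, 0, 22, 0], [0, 0, 28, 0], [0, 0, 30, 0], [0, 0, 32, 0], [0, 0, 34, 0], [0, 0, 34, 0]]}}

```text
clock: 21.2
position: [0.5395, -0.2099, 0.2815]
ee_rot: [3.14, 0.091, 0.001]
force: [-0.4, 0.4, 2.6]
width: 0.006
```

{"fn": "move_arm", "kwargs": {"steps": [[0, 0, 1, 0], [0, 0, 2, 0], [0, 0, 3, 0], [0, 0, 4, 0], [0, 0, 4, 0]]}}

```text
clock: 21.82
position: [0.5395, -0.2099, 0.2772]
ee_rot: [3.14, 0.091, 0.001]
force: [0.0, 0.2, 3.0]
width: 0.005
```

{"fn": "move_arm", "kwargs": {"steps": [[0, 0, 1, 0], [0, 0, 2, 0], [0, 0, 3, 0], [0, 0, 4, 0], [0, 0, 5, 0], [0, 0, 6, 0], [0, 0, 6, 0]]}}

```text
clock: 22.7
position: [0.5395, -0.21, 0.2712]
ee_rot: [3.14, 0.091, 0.0]
force: [0.3, -1.1, 5.5]
width: -0.0
```

{"fn": "move_arm", "kwargs": {"steps": [[0, 0, 1, 0], [0, 0, 2, 0], [0, 0, 3, 0], [0, 0, 4, 0], [0, 0, 5, 0], [0, 0, 6, 0], [0, 0, 6, 0]]}}

```text
clock: 23.58
position: [0.5395, -0.2099, 0.2654]
ee_rot: [3.14, 0.091, 0.001]
force: [0.3, -0.2, 6.5]
width: 0.004
```

{"fn": "move_arm", "kwargs": {"steps": [[0, 0, 1, 0], [0, 0, 2, 0], [0, 0, 3, 0], [0, 0, 4, 0], [0, 0, 4, 0]]}}

```text
clock: 24.2
position: [0.5395, -0.2099, 0.2614]
ee_rot: [3.14, 0.091, 0.001]
force: [0.2, -0.5, 6.9]
width: 0.01
```

{"fn": "move_arm", "kwargs": {"steps": [[0, 0, 0.5, 0], [0, 0, 1, 0], [0, 0, 1.5, 0], [0, 0, 1.5, 0]]}}

```text
clock: 24.7
position: [0.5395, -0.2099, 0.26]
ee_rot: [3.14, 0.091, 0.001]
force: [0.3, 0.8, 7.0]
width: 0.0
```

{"fn": "move_arm", "kwargs": {"steps": [[0, 0, 0.5, 0], [0, 0, 1, 0], [0, 0, 1, 0]]}}

```text
clock: 25.08
position: [0.5395, -0.21, 0.259]
ee_rot: [3.14, 0.091, 0.001]
force: [0.8, 0.5, 7.0]
width: 0.005
```

{"fn": "move_arm", "kwargs": {"steps": [[0, 0, 0.5, 0], [0, 0, 0.8, 0], [0, 0, 0.8, 0]]}}

```text
clock: 25.45
position: [0.5395, -0.2099, 0.2582]
ee_rot: [3.14, 0.091, 0.001]
force: [0.2, 0.2, 7.0]
width: 0.008
```

{"fn": "move_arm", "kwargs": {"steps": [[0, 0, 0.5, 0], [0, 0, 0.8, 0], [0, 0, 0.8, 0]]}}

```text
clock: 25.82
position: [0.5395, -0.21, 0.2575]
ee_rot: [3.14, 0.091, 0.001]
force: [0.0, 0.4, 8.6]
width: 0.006
```

{"fn": "move_arm", "kwargs": {"steps": [[0, 0, 0.3, 0], [0, 0, 0.5, 0], [0, 0, 0.5, 0]]}}

```text
clock: 26.2
position: [0.5395, -0.2099, 0.257]
ee_rot: [3.14, 0.091, 0.001]
force: [0.1, -0.3, 7.2]
width: 0.005
```

{"fn": "move_arm", "kwargs": {"steps": [[0, 0, 0.3, 0], [0, 0, 0.5, 0], [0, 0, 0.5, 0]]}}

```text
clock: 26.58
position: [0.5395, -0.21, 0.2565]
ee_rot: [3.14, 0.091, 0.001]
force: [0.2, 0.3, 7.1]
width: 0.007
```

{"fn": "move_arm", "kwargs": {"steps": [[0, 0, 0.3, 0], [0, 0, 0.6, 0], [0, 0, 0.6, 0]]}}

```text
clock: 26.95
position: [0.5395, -0.2099, 0.2559]
ee_rot: [3.14, 0.091, 0.001]
force: [-0.2, -0.8, 7.8]
width: 0.004
```

{"fn": "move_arm", "kwargs": {"steps": [[0, 0, 0.3, 0], [0, 0, 0.6, 0], [0, 0, 0.6, 0]]}}

```text
clock: 27.32
position: [0.5395, -0.2099, 0.2553]
ee_rot: [3.14, 0.091, 0.001]
force: [-0.4, 0.4, 8.2]
width: 0.006
```

{"fn": "move_arm", "kwargs": {"steps": [[0, 0, 0.3, 0], [0, 0, 0.6, 0], [0, 0, 0.6, 0]]}}

```text
clock: 27.7
position: [0.5395, -0.21, 0.2549]
ee_rot: [3.14, 0.091, 0.001]
force: [-1.9, 0.2, 10.6]
width: 0.007
```

{"fn": "move_arm", "kwargs": {"steps": [[0, 0, 0.3, 0], [0, 0, 0.5, 0], [0, 0, 0.5, 0]]}}

```text
clock: 28.08
position: [0.5395, -0.21, 0.2547]
ee_rot: [3.14, 0.091, 0.001]
force: [-1.2, 0.6, 13.7]
width: 0.004
```

The stop is felt at 13.7 N. Letting go.

{"fn": "move_arm", "kwargs": {"steps": [[0, 0, -1, 0], [0, 0, -3, 0], [0, 0, -6, 0], [0, 0, -12, 0], [0, 0, -25, 0], [0, 0, -50, 0], [0, 0, -80, 0], [0, 0, -110, 0], [0, 0, -130, 0], [0, 0, -130, 0], [0, 0, -130, 0]]}}

```text
clock: 29.45
position: [0.539, -0.2099, 0.3831]
ee_rot: [-3.14, -0.091, 0.002]
force: [0.7, -0.5, 0.4]
width: 0.003
```

Run:
```python
from h import *
import cv2
plan(.5394,-.2099,.108,.058)
im=arm.get_image("scene")[:,:,::-1].copy();cv2.imwrite("pics/scene6.png",im)
c=im[70:400,140:480];c=cv2.resize(c,None,fx=1.8,fy=1.8,interpolation=cv2.INTER_CUBIC);c=cv2.convertScaleAbs(c,alpha=1.4,beta=10);cv2.imwrite("pics/s6c.png",c)
```

```text
clock 29.45 pos [ 0.539  -0.2099  0.3831] tip z 0.20513389305985635 yaw 0.0581 tilt [-0.0012  0.0003] F [ 0.6558 -0.5141  0.3694] w 0.3
shift mm [ 0.5  0.1 97.1] twist 0.0001
```

View pics/s6c.png

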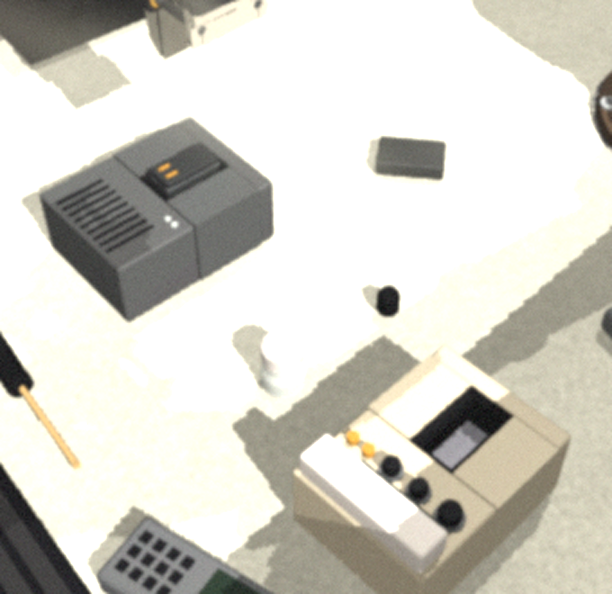

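The pack is sunk low in the charger, jar and knob are undisturbed, and the tester bay is empty. One overlay check of the heights before I sign off.

Run:
```python
from h import *
import cv2
im=arm.get_image("scene")[:,:,::-1].copy();s=6;off=np.array([1,.5]);out=[]
def mk(x0,y0,pts):
    c=cv2.convertScaleAbs(cv2.resize(im[y0:y0+80,x0:x0+60],None,fx=s,fy=s,interpolation=cv2.INTER_CUBIC),alpha=1.6,beta=15)
    for P,col in pts:
        for q in proj("scene",P)+off: cv2.drawMarker(c,tuple(((q-[x0,y0])*s).astype(int).tolist()),col,0,10,1)
    out.append(c)
B=[(a,b) for a in(1,-1) for b in(1,-1)]
pk=lambda p,z,a=.03,b=.015:w(p,[(i*a,j*b,z) for i,j in B])
g=[.5395,-.21,.058];t=[.5327,.1655,.132]
mk(212,130,[(pk(g,.084),(0,255,0)),(pk(g,.104),(0,0,255))])
mk(365,270,[(pk(t,.04,.0315,.0165),(0,255,0)),(pk(t,.02,.0315,.0165),(0,0,255))])
cv2.imwrite("pics/s7.png",np.hstack(out))
```

```text
(no output)
```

View pics/s7.png

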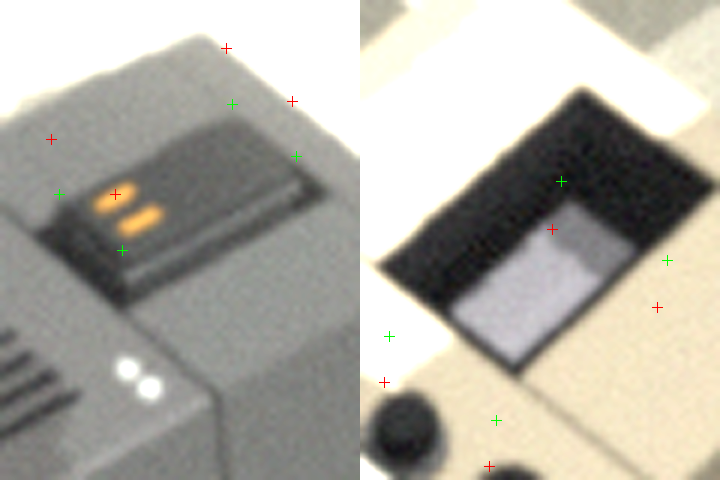

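```bash
python3 -c "
from cell import arm
print(arm.sign_off())"
```

```text
the job is handed in; nothing more can be done
None
```

The pack is now in the charger's bay and looks latched down. I handed the job in at about 29.5 s of the 64 s allowed; the hand-in gave no verdict.

- **Tester:** I pressed the pack about 6.6 mm to the stop, with readings up to 12 N. It popped up, and I gripped it lightly and lifted it straight out.
- **Charger:** I lowered the pack in with no notable side force, let go, then pressed from above with closed fingers. The stop was felt at about 13.7 N, well under 25 N.
- **Last pictures:**
  - The pack's top sits near 82 mm above the bench, so it is latched rather than popped up, which would be 104 mm.
  - The tester's platform looks up. Its visible plate is smaller than the bay, so I allowed for that when matching its corner.
  - The jar and knob looked unmoved by eye; I did not measure them again.
  - The arm was clear of everything, with its fingertips at 205 mm.
- **Disagreement:** the two cameras differed by 2–4 mm on the machines' positions. I used a compromise that the flared mouths could absorb.

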